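# Close the packed tin and hold it up to the scanner

### The job

One of the small oblong tins on the packing mat is filled but still open: lower its hinged lid until it is fully closed while the tin stands on the mat, then pick that tin up and show the bar code on its underside to the counter scanner. Hold the tin, lid side up and still shut, about 10 cm from the scanner's window, centred on the window, its underside parallel to the tipped glass and its long sides running along the window's long sides. Finish while holding it there, still and clear of everything; do not touch the scanner, and leave the other tins and things on the counter where they stand.

Things in the scene. Friction and masses are not known exactly. Their poses are not given: they have to be found in the camera images.
- tin: the packed tin: bare tinplate, oblong, 60 mm wide (x), 110 long (y), 48 high closed (body 40, shut lid 8), about 0.3 kg, full of hazelnuts; the only open one, loose, at any of four places on the mat (mat top 4 mm high). Origin: centre of its underside, where the bar code is; z up, x towards the hinged long side. Lift it gripped across its 60 mm, below the lid; 35 mm is free beside the long sides
- tin_lid (a joint): hinge of the lid of the packed tin: 0 = fully closed, grows as it opens, rad; starts at 1.45 to 1.85 (about upright), stop at 1.95. A stiff hinge: the lid stays at any angle and has to be moved all the way down (about 0.02 N m); it has no catch
- tin_hinge (a point): middle of the hinge line on the tin's body, at tin x = +29 mm, y = 0, z = 40 mm; the hinge line runs along the tin's y
- tin_lid_edge (a point): middle of the lid's free long edge, on its outer (top) face, 58 mm from the hinge line and 8 mm above the lid's lower edge; the lid is 58 x 108 x 8 mm, and its outer face is the one towards +x of the tin when it stands open
- scanner: bar-code scanner standing on the counter (fixed): round black foot of 112 mm, post, and a fork that carries the head; whole thing up to 130 mm high. Origin: centre of the foot's underside; its -x side is the front, towards the packer; z up
- scanner_head (a joint): how far the scanner's head is tipped in its fork: 0 = window looks straight up, positive = tipped towards the scanner's front (-x), rad; anywhere from 0.25 to 0.7, stiff; leave as it is. The head turns about an axis along the scanner's y, 85 mm above the counter; the window lies 26 mm from that axis
- scanner_window (a point): centre of the scanner's dark red window (50 mm along x by 74 mm along y), on the glass; z is square to the glass, pointing out of it, y along its long side (level). The head is a grey block 74 x 98 x 42 mm with a black rim round the glass. The tin's underside centre has to be about 100 mm out along z
- mat: dark packing mat, 280 x 330 x 4 mm, fixed, flat on the counter; the tins stand on it. Origin: centre of its underside
- tin_b: closed tin of the same make (60 x 110 x 48 mm, 0.3 kg), loose, on the packing mat. Leave alone. Origin: centre of its underside; y along its length
- tin_c: closed tin of the same make (60 x 110 x 48 mm, 0.3 kg), loose, on the packing mat. Leave alone. Origin: centre of its underside; y along its length
- round_tin: closed round tin, 73 mm across, 40 mm high, loose, on the packing mat. Leave alone. Origin: centre of its underside
- scoop: steel nut scoop with black handle, 180 mm long, 37 mm high, lying to the robot's left. Leave alone. Origin: on the counter under the joint of blade and handle; x along the blade
- label_roll: roll of paper labels, 90 mm across, 40 mm high, flat on the counter at the robot's right. Leave alone. Origin: centre of its underside

How it is judged:
By the outcome, as a careful person would: the job done as asked, in the order asked, and still so for the second after the job is handed in, while the arm keeps its last pose, push and grip.
It also fails if it takes over 58 s, if anything falls off the work surface, if the arm or the gripper's body presses on something with over 40 N, if the wrist force passes 120 N, or if a joint passes its speed limit or range.

### The arm

A 6-joint arm with a two-finger parallel gripper is mounted at the origin on the work surface. World frame = base frame: x ahead of the robot, y to its left, z up, the work surface at z = 0. Lengths are in m, angles in rad, forces in N, time in s.
With the tool pointing down it reaches from about 0.3 to 0.95 m from the base axis. Payload 3.1 kg.
Tool frame: the origin (TCP) lies between the finger pads; the fingertips stand 17 mm ahead of it and the grasp point (between the pads) lies 2 mm behind it; z points along the fingers, y is the line along which they close (so a half turn about z gives the same grasp; the last joint's range is limited). The gripper opens to 85 mm and grips with 20 to 120 N. Pads are 22 mm wide; open, the fingers measure 114 mm over their backs; the gripper's body (76 mm by 85 mm) begins 54 mm behind the grasp point. The pads swing forward as they close: fully open they stand 13 mm farther back than shut.
Start: joints at [-1.244, 0.308, 1.634, -0, 1.2, -0.07], TCP at [0.242, -0.576, 0.248] pointing down, gripper open.
Joint ranges: [-3.06, 3.06], [-0.79, 1.96], [0.05, 2.63], [-1.19, 4.34], [0.05, 2.64], [-2.94, 2.94]. Speed limits (rad/s): [2.79, 2.79, 3.14, 3.14, 3.14, 3.14].

### API

Orientations are given as [roll, pitch, yaw] about the fixed x, y, z axes, in that order (R = Rz(yaw) Ry(pitch) Rx(roll)).
In Python, from cell import * gives the robot as it stands.
- The arm moves only by the tool apply_moves, never from a script. Its argument "motion" is a list of rows, each a list of 3 entries, a list of its own where there are three numbers: the shift along the tool's x, y, z in m, then the turn about the tool's z in rad, then the gripper command: -1 is shut, 1 is fully open, values between are in proportion. In form: [[[tx, ty, tz], turn, gripper], ...]. A call has 1 to 8 rows; each row shifts and turns the commanded pose from where the row before left it, along the tool's axes as they then stand; what a row does not reach is not made up. A row lasts 1/10 s, in which the tool goes at most 50 mm and 8.59 degrees, less where a joint would pass 70% of its speed; a pose out of reach is approached as far as the arm can. A call with a gripper value outside its range is refused whole. The fingers move at their own pace and stop on an object; the grip force is fixed at half the most. Time passes only in rows, so rows that do not move let the fingers close. It gives the time, the measured TCP pose, the force, the opening and the grip force at its end, in the units of the state.
- observe(): the state, without advancing time (a new reading comes with each control period).
- read_camera(name): name is "scene" or "top" or "wrist"; returns a dict with "pixels" (480x640x3 uint8, red, green, blue), "mtx" (3x3 intrinsics, pixels), "rvec" (rotation vector, rad) and "tvec" (3), from world to camera coordinates, as OpenCV has them. Camera axes: x right, y down, z forward; pixel columns grow to the right and rows downward; lengths in m; the calibration is good to about 2 mm. A picture is of the moment at which its call begins. There is no depth.
- finish_job(): hands the job in; it is judged then, once.
Trained networks look in a picture, given as the dict that the camera call returned (one of the last four; its "shot" number tells which), for a name from the list of things; names that differ only in an ending like _2 or _b are one class to them, and where a whole thing is asked for, a point or a joint stands for the part that bears it (a point fixed in the world has none). Each returns a list of dicts, best first, with "score" (0 to 1); they miss things now and then, are a little off and sometimes report something else, mostly with a low value. They report only what shows in the picture. A call takes as long as a camera call.
- spot_in(picture, label): "position" ([row, column] in pixels, amid what is visible of it).
The state is a dict: "time": time; "joint_pos": joint angles; "joint_vel": joint speeds; "joint_efforts": joint torques, N m; "tool_pos": TCP position; "orientation": TCP orientation; "contact_force": force on the tool from outside, world axes, zero at the start; "wrist_torque": the same for the moment, N m; "gripper_width": opening from 0.0 (shut) to 1.0 (fully open); "grip_force": force on a finger pad.
Only numpy, scipy, OpenCV 4.12 (cv2) and the standard library are available. Lean on these libraries where they do the work, as an engineer would, in place of code of your own. Each camera call takes 0.05 s, during which the arm holds its last target. There are 200 camera calls.

## Working session

There is one attempt and no reset: what is moved stays moved. The work goes in short steps, Python scripts to look and compute and a tool call to move; the robot and the scene stay as the last step left them, time stands still between calls to the robot, and variables do not carry over. Pictures are saved under pics/ and viewed, at most 10 in all, crops included, and the job is handed in when it is done.

Besides the shell and the picture viewer there is one more tool, called after ">>>" as name(argument=value, ...) on one line, values as JSON. apply_moves: Moves the arm, as the interface text tells. Its arguments: {"type":"object","properties":{"motion":{"type":"array"}},"required":["motion"]}

```bash
mkdir -p pics
cat > h.py <<'E'
from cell import *
import numpy as np, cv2
from scipy.spatial.transform import Rotation as Ro
def cam(n,save=None):
    p=read_camera(n)
    if save: cv2.imwrite('pics/'+save,cv2.cvtColor(p['pixels'],cv2.COLOR_RGB2BGR))
    return p
def ray(p,rc):
    R=cv2.Rodrigues(np.array(p['rvec'],float))[0];t=np.array(p['tvec'],float).ravel()
    d=R.T@np.linalg.inv(np.array(p['mtx']))@np.array([rc[1],rc[0],1.]);return -R.T@t,d/np.linalg.norm(d)
def atz(p,rc,z):
    o,d=ray(p,rc);return o+d*(z-o[2])/d[2]
def tri(obs):
    A=0;b=0
    for p,rc in obs:
        o,d=ray(p,rc);M=np.eye(3)-np.outer(d,d);A=A+M;b=b+M@o
    x=np.linalg.solve(A,b);return x,[np.linalg.norm(np.cross(ray(p,rc)[1],x-ray(p,rc)[0])) for p,rc in obs]
def proj(p,X):
    return cv2.projectPoints(np.atleast_2d(np.array(X,float)),np.array(p['rvec'],float),np.array(p['tvec'],float),np.array(p['mtx'],float),None)[0].reshape(-1,2)[:,::-1]
E
python3 - <<'E'
from h import *
np.set_printoptions(precision=3,suppress=True)
for n in ('scene','top'):
    p=cam(n,n+'0.png')
    o,d=ray(p,(240,320));print(n,o,d)
    for l in ('tin','tin_hinge','tin_lid_edge','scanner','scanner_window'):
        print(l,[(np.round(q['position']),round(q['score'],2)) for q in spot_in(p,l)[:3]])
s=observe();print(s['time'],s['orientation'],s['tool_pos'])
E
```

```text
scene [ 1.034 -0.666  0.911] [-0.457  0.564 -0.688]
tin [(array([244., 392.]), 0.8), (array([271., 345.]), 0.57), (array([215., 356.]), 0.57)]
tin_hinge [(array([249., 387.]), 0.68)]
tin_lid_edge [(array([242., 401.]), 0.83)]
scanner [(array([340., 276.]), 0.85)]
scanner_window [(array([328., 276.]), 0.8)]
top [0.264 0.012 1.578] [ 0.138 -0.008 -0.99 ]
tin [(array([186., 265.]), 0.98), (array([209., 316.]), 0.64), (array([243., 247.]), 0.63)]
tin_hinge [(array([192., 266.]), 0.79)]
tin_lid_edge [(array([182., 264.]), 0.63), (array([200., 411.]), 0.35)]
scanner [(array([203., 408.]), 0.95)]
scanner_window [(array([198., 410.]), 0.96)]
0.6 [ 3.141 -0.     0.397] [ 0.242 -0.576  0.248]
```

Run:
```python
import cv2
for n,(r0,r1,c0,c1) in {'scene':(170,390,200,500),'top':(120,300,200,460)}.items():
    i=cv2.imread(f'pics/{n}0.png')[r0:r1,c0:c1]
    i=cv2.resize(i,None,fx=2.66 if n=='scene' else 3,fy=2.66 if n=='scene' else 3,interpolation=cv2.INTER_CUBIC);cv2.imwrite(f'pics/{n}0c.png',i);print(i.shape)
```

```text
(585, 798, 3)
(540, 780, 3)
```

View pics/scene0c.png

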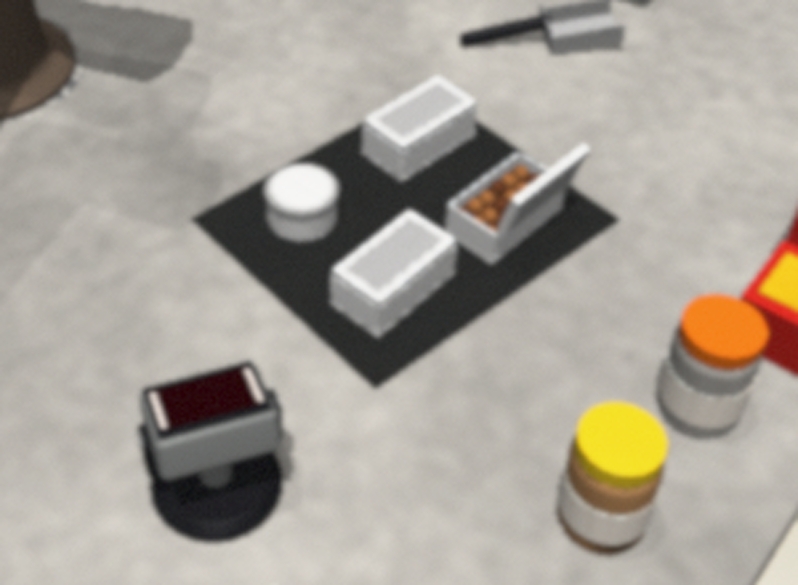

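View pics/top0c.png

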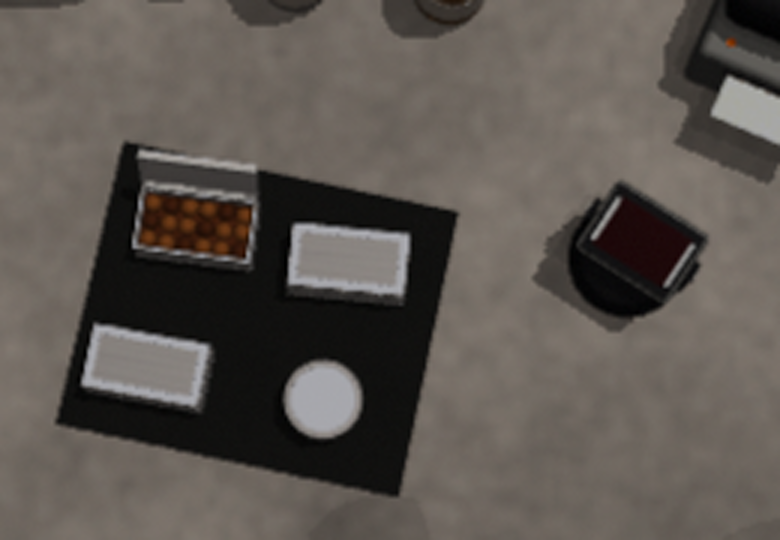

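Run:
```python
from h import *
np.set_printoptions(precision=3,suppress=True)
T=cam('top');S=cam('scene')
t=lambda x,y:(T,(120+y/3,200+x/3)); s=lambda x,y:(S,(170+y/2.66,200+x/2.66))
print('rim',[atz(*t(*c),.044)[:2] for c in ((147,184),(258,195),(252,265),(133,247))])
for n,a,b in (('rimcornerNearL',(133,247),(520,152)) ,('rim nearR',(252,265),(448,203)),('lid L',(138,155),(588,148)),('lid R',(257,167),(517,193)),
 ('bC nearL',(83,387),(435,77)),):
    print(n,*tri([t(*a),s(*b)]))
print('mat',[atz(*t(*c),.004)[:2] for c in ((125,143),(457,212),(399,495),(57,423))])
print('head',[(n,*tri([t(*a),s(*b)])) for n,a,b in (('farL',(621,183),(280,403)),('farR',(707,238),(160,445)),('nearR',(665,303),(142,390)),('nearL',(580,250),(250,365)),('win',(643,242),(205,398)))])
for l in ('tin_hinge','tin_lid_edge','scanner_window','scanner','tin'):
    a=spot_in(T,l);b=spot_in(S,l)
    if a and b: print(l,*tri([(T,a[0]['position']),(S,b[0]['position'])]))
```

```text
rim [array([0.64 , 0.201]), array([0.632, 0.097]), array([0.565, 0.101]), array([0.58 , 0.212])]
rimcornerNearL [0.582 0.213 0.04 ] [np.float64(0.0019151405496986161), np.float64(0.0019151405496985632)]
rim nearR [0.568 0.103 0.043] [np.float64(0.0034310260926748554), np.float64(0.003431026092675058)]
lid L [0.657 0.205 0.093] [np.float64(0.0022910698168405663), np.float64(0.0022910698168405815)]
lid R [0.644 0.096 0.107] [np.float64(0.0024971985329627928), np.float64(0.0024971985329627915)]
bC nearL [0.449 0.254 0.047] [np.float64(0.0015049764498077814), np.float64(0.0015049764498077146)]
mat [array([0.69 , 0.228]), array([ 0.628, -0.092]), array([ 0.357, -0.04 ]), array([0.419, 0.282])]
head [('farL', array([ 0.633, -0.227,  0.12 ]), [np.float64(0.004323426395542061), np.float64(0.0043234263955419915)]), ('farR', array([ 0.585, -0.306,  0.111]), [np.float64(0.0019752410373611974), np.float64(0.001975241037361088)]), ('nearR', array([ 0.528, -0.271,  0.095]), [np.float64(0.002337661477940397), np.float64(0.002337661477940375)]), ('nearL', array([ 0.576, -0.196,  0.091]), [np.float64(0.0024401669836169697), np.float64(0.002440166983616705)]), ('win', array([ 0.58 , -0.251,  0.107]), [np.float64(0.0011153299723680808), np.float64(0.0011153299723680175)])]
tin_hinge [0.614 0.15  0.037] [np.float64(0.0082733817125299), np.float64(0.008273381712529596)]
scanner_window [ 0.581 -0.249  0.089] [np.float64(0.001748287839306289), np.float64(0.0017482878393061247)]
scanner [ 0.642 -0.144  0.289] [np.float64(0.12505149661648704), np.float64(0.12505149661648723)]
tin [0.471 0.202 0.015] [np.float64(0.0018653937275852131), np.float64(0.001865393727585242)]
```

```bash
cat >> h.py <<'E'
def plan(tgt,turn,n):
    "n equal rows: shift each row along current tool axes, then turn/n about tool z"
    s=observe();R=Ro.from_euler('xyz',s['orientation']);d=(np.array(tgt)-s['tool_pos'])/n
    print('t',round(s['time'],2),'rpy',np.round(s['orientation'],3),'turn/row',round(turn/n,4),'len',np.linalg.norm(d).round(4))
    for i in range(n):
        print(np.round((R*Ro.from_euler('z',turn/n*i)).inv().apply(d),3).tolist())
E
python3 - <<'E'
from h import *
p=cam('wrist');s=observe()
o,d=ray(p,(240,320));R=Ro.from_euler('xyz',s['orientation'])
print('cam in tool',R.inv().apply(o-s['tool_pos']),R.inv().apply(d),p['mtx'][0])
plan([.43,-.33,.40],-.62,8)
E
```

```text
cam in tool [ 0.07250027  0.00056767 -0.12538245] [-0.27028847 -0.01208398  0.96270355] [406.60246297   0.         324.71824404]
t 1.25 rpy [ 3.142 -0.     0.397] turn/row -0.0775 len 0.0432
[0.034, -0.019, -0.019]
[0.035, -0.017, -0.019]
[0.036, -0.014, -0.019]
[0.037, -0.011, -0.019]
[0.038, -0.008, -0.019]
[0.038, -0.005, -0.019]
[0.039, -0.002, -0.019]
[0.039, 0.001, -0.019]
```

>>> apply_moves(motion=[[[0.034,-0.019,-0.019],-0.0775,0],[[0.035,-0.017,-0.019],-0.0775,-1],[[0.036,-0.014,-0.019],-0.0775,-1],[[0.037,-0.011,-0.019],-0.0775,-1],[[0.038,-0.008,-0.019],-0.0775,-1],[[0.038,-0.005,-0.019],-0.0775,-1],[[0.039,-0.002,-0.019],-0.0775,-1],[[0.039,0.001,-0.019],-0.0775,-1]])

```text
time: 2.05
tool_pos: [0.4311, -0.3289, 0.4013]
orientation: [3.141, 0.0, 1.02]
contact_force: [0.8, -0.3, -1.0]
gripper_width: 0.0
grip_force: 0.0
```

Run:
```python
from h import *
p=cam('wrist','w1.png');s=observe();print(s['time'],s['tool_pos'],s['orientation'],s['joint_pos'])
for l in ('scanner_window','scanner'): print(l,spot_in(p,l)[:2])
import pickle;pickle.dump({k:p[k] for k in('mtx','rvec','tvec')},open('w1.pkl','wb'))
plan([.56,-.12,.38],0,6)
```

```text
2.1 [ 0.43568681 -0.32506685  0.40539047] [ 3.13396887 -0.00554458  1.02639862] [-0.72489275  0.04094957  1.63222996  0.0068636   1.46191092 -0.18119759]
scanner_window [{'position': [44.1, 415.2], 'score': 0.64}]
scanner [{'position': [50.7, 411.1], 'score': 0.95}]
t 2.2 rpy [3.138e+00 1.000e-03 1.020e+00] turn/row 0.0 len 0.041
[0.041, -0.0, 0.004]
[0.041, -0.0, 0.004]
[0.041, -0.0, 0.004]
[0.041, -0.0, 0.004]
[0.041, -0.0, 0.004]
[0.041, -0.0, 0.004]
```

View pics/w1.png

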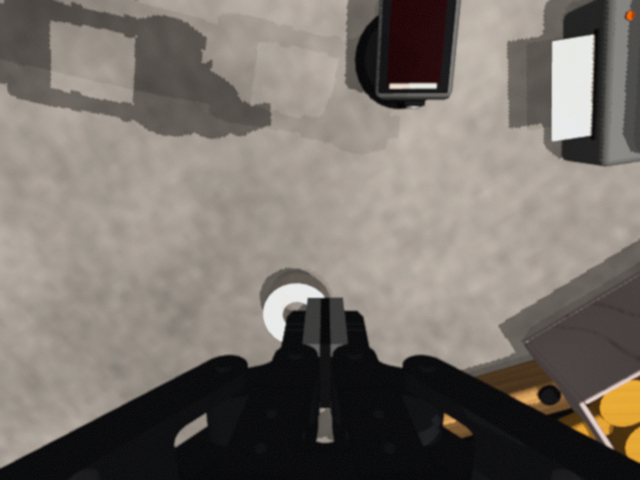

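>>> apply_moves(motion=[[[0.04,0,0],0,-1],[[0.04,0,0],0,-1],[[0.04,0,0],0,-1],[[0.03,0,0],0,-1],[[0,0,0],0,-1],[[0,0,0],0,-1]])

```text
time: 2.8
tool_pos: [0.5087, -0.2033, 0.3992]
orientation: [-3.14, 0.001, 1.017]
contact_force: [-0.4, 0.3, -0.1]
gripper_width: 0.005
grip_force: 0.0
```

Run:
```python
from h import *
p=cam('wrist','w2.png');s=observe();print(s['time'],s['tool_pos'],s['orientation'])
for l in ('scanner_window','scanner'): print(l,spot_in(p,l)[:2])
import pickle;pickle.dump({k:p[k] for k in('mtx','rvec','tvec')},open('w2.pkl','wb'))
i=cv2.imread('pics/w2.png')[90:290,320:520];cv2.imwrite('pics/w2c.png',cv2.resize(i,None,fx=3,fy=3,interpolation=cv2.INTER_CUBIC))
```

```text
2.85 [ 0.50856352 -0.20383431  0.39941553] [-3.14023526e+00  1.34068900e-03  1.01559128e+00]
scanner_window [{'position': [191.3, 407.1], 'score': 0.93}]
scanner [{'position': [190.1, 402.7], 'score': 0.61}]
```

View pics/w2c.png

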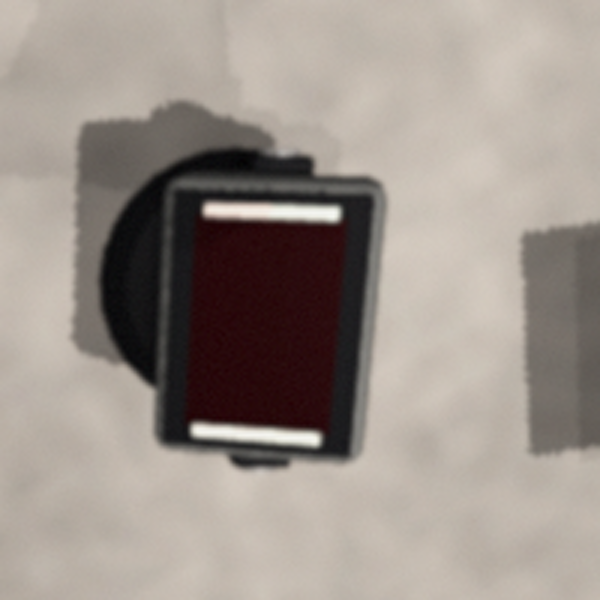

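```bash
cat > fit.py <<'E'
from h import *
import pickle
from scipy.optimize import least_squares
T=cam('top');S=cam('scene');W=pickle.load(open('w2.pkl','rb'))
hc=[(-.037,.049),(.037,.049),(.037,-.049),(-.037,-.049)];wc=[(-.025,.037),(.025,.037),(.025,-.037),(-.025,-.037)]
O=[]
f=lambda cam,off,k,pts,mod,w:O.extend((cam,(off[0]+y/k,off[1]+x/k),m,w) for (x,y),m in zip(pts,mod))
f(W,(90,320),3,[(163,180),(385,180),(357,460),(156,447)],hc,1)
f(W,(90,320),3,[(196,221),(346,222),(330,430),(188,422)],wc,1)
f(T,(120,200),3,[(580,250),(621,183),(707,238),(665,303)],[hc[0],hc[1],hc[2],hc[3]],1)
f(S,(170,200),2.66,[(250,365),(280,403),(160,445),(142,390)],hc,.7)
def pose(v):
    Rz=Ro.from_euler('z',v[2]);Rh=Rz*Ro.from_euler('y',-v[3]);return Rh,np.array([v[0],v[1],.085+v[4]])
def res(v):
    Rh,c=pose(v);r=[]
    for cm,rc,m,w in O: r+=list(w*(proj(cm,c+Rh.apply([m[0],m[1],.026]))[0]-rc))
    return np.array(r+[v[4]*1000])
for lo in (0,8):
    s=least_squares(res,[.57,-.25,-.55,.4,0],x_scale=[.01,.01,.1,.1,.01],loss='soft_l1')
    O=O[:8] if lo==0 else O
    Rh,c=pose(s.x);n=Rh.apply([0,0,1]);w=c+.026*n
    print(np.round(s.x,4),'win',w.round(4),'n',n.round(4),'rms',np.round(np.sqrt((s.fun**2).mean()),2));print(s.fun.round(1))
E
python3 fit.py; python3 -c "
from h import *
plan([.55,.15,.28],-.445,8)"
```

```text
[ 0.5901 -0.2543 -0.5466  0.387  -0.0022] win [ 0.5817 -0.2492  0.1069] n [-0.3224  0.1962  0.926 ] rms 1.44
[-0.8 -0.1  0.3 -0.   3.9  1.9  1.3 -0.2 -2.4 -0.2 -1.4 -0.6  1.7 -0.2
  0.1  0.1 -1.3 -2.8 -2.4 -1.7 -1.5  1.2  0.1 -0.  -1.2  0.8  0.2 -0.3
 -1.3 -1.5  0.8 -1.5 -2.2]
[ 0.5904 -0.2542 -0.5469  0.4073 -0.0006] win [ 0.5816 -0.2488  0.1082] n [-0.3384  0.206   0.9182] rms 1.48
[-1.1 -0.1  0.1  0.   4.2  1.9  1.2 -0.2 -2.6 -0.1 -1.6 -0.6  1.8 -0.2
  0.   0.1 -0.6]
t 3.05 rpy [-3.141  0.     1.015] turn/row -0.0556 len 0.047
[0.04, -0.019, 0.015]
[0.041, -0.017, 0.015]
[0.042, -0.014, 0.015]
[0.043, -0.012, 0.015]
[0.044, -0.01, 0.015]
[0.044, -0.007, 0.015]
[0.044, -0.005, 0.015]
[0.044, -0.002, 0.015]
```

>>> apply_moves(motion=[[[0.033,-0.019,0.012],-0.0556,-1],[[0.033,-0.017,0.012],-0.0556,-1],[[0.034,-0.014,0.012],-0.0556,-1],[[0.034,-0.012,0.012],-0.0556,-1],[[0.035,-0.007,0.012],-0.0556,-1],[[0.035,-0.003,0.012],-0.0556,-1],[[0.035,0.0,0.012],-0.0556,-1],[[0.035,0.0,0.012],-0.0556,-1]])

```text
time: 3.85
tool_pos: [0.5403, 0.0842, 0.3041]
orientation: [3.141, 0.0, 1.462]
contact_force: [0.3, 0.1, -0.4]
gripper_width: -0.002
grip_force: 0.0
```

Run:
```python
from h import *
p=cam('wrist');p=cam('wrist','w3.png');s=observe();print(s['time'],s['tool_pos'],s['orientation'])
for l in ('tin','tin_hinge','tin_lid_edge'): print(l,spot_in(p,l)[:2])
import pickle;pickle.dump({k:p[k] for k in('mtx','rvec','tvec')},open('w3.pkl','wb'))
```

```text
3.95 [0.53905294 0.08640334 0.30220375] [-3.13803840e+00 -1.12439440e-03  1.46517666e+00]
tin [{'position': [117.8, 411.5], 'score': 0.77}, {'position': [85.3, 236.6], 'score': 0.75}]
tin_hinge [{'position': [118.1, 410.2], 'score': 0.86}]
tin_lid_edge [{'position': [117.4, 440.9], 'score': 0.79}]
```

View pics/w3.png

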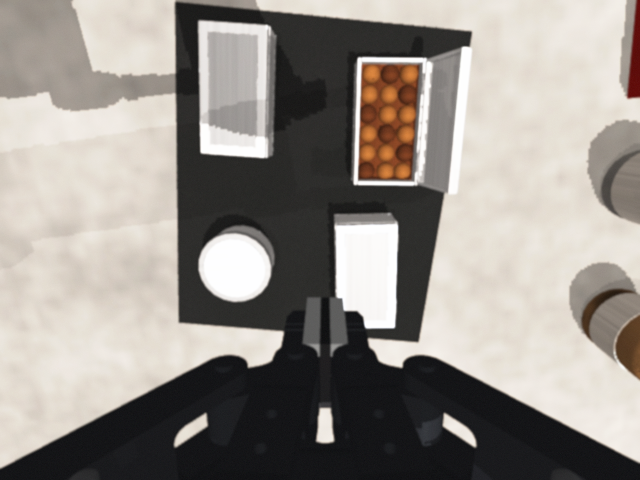

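Run:
```python
from h import *
import pickle
W=pickle.load(open('w3.pkl','rb'));T=cam('top')
np.set_printoptions(precision=4,suppress=True)
c=[atz(W,(r,q),.044)[:2] for q,r in ((358,58),(424,60),(416,185),(353,184))];print(c,'ctr',np.mean(c,0))
a=c[0]-c[3];b=c[1]-c[2];print('len',np.linalg.norm(a),np.linalg.norm(b),'wid',np.linalg.norm(c[1]-c[0]),np.linalg.norm(c[2]-c[3]),'yaw',np.arctan2(-a[0],a[1]),np.arctan2(-b[0],b[1]))
t=lambda x,y:(T,(120+y/3,200+x/3))
for n,(q,r),tt in (('nearL',(358,58),(133,247)),('nearR',(353,184),(252,265)),('lidL',(470,48),(138,155)),('lidR',(459,192),(257,167))): print(n,*tri([(W,(r,q)),t(*tt)]))
for z in (.095,.1,.105): print(z,atz(W,(48,470),z),atz(W,(192,459),z))
```

```text
[array([0.5819, 0.2143]), array([0.6386, 0.2067]), array([0.6272, 0.0991]), array([0.5683, 0.1062])] ctr [0.604  0.1566]
len 0.10892258096034596 0.10820679898666917 wid 0.05727574828098411 0.05929172047518008 yaw -0.12472165033413894 -0.10608086439216059
nearL [0.5827 0.2146 0.0322] [np.float64(0.0013891617365495686), np.float64(0.001389161736549504)]
nearR [0.5699 0.1024 0.0178] [np.float64(0.0003093402838183236), np.float64(0.00030934028381835805)]
lidL [0.6319 0.1929 0.1806] [np.float64(0.0005315790009243978), np.float64(0.0005315790009244671)]
lidR [0.6497 0.0964 0.0902] [np.float64(0.0031292926017369976), np.float64(0.003129292601736848)]
0.095 [0.661  0.2051 0.095 ] [0.6514 0.0978 0.095 ]
0.1 [0.6593 0.2045 0.1   ] [0.6499 0.0987 0.1   ]
0.105 [0.6576 0.2038 0.105 ] [0.6483 0.0997 0.105 ]
```

>>> apply_moves(motion=[[[0.0188,0.0352,0.03],0,-1],[[0.0188,0.0352,0.03],0,-1],[[0.0188,0.0352,0.03],0,-1],[[0.0188,0.0352,0.03],0,-1],[[0,0,0.02],0,-1],[[0,0,0.02],0,-1],[[0,0,0],0,-1],[[0,0,0],0,-1]])

```text
time: 4.95
tool_pos: [0.6883, 0.1417, 0.1447]
orientation: [-3.142, 0.0, 1.46]
contact_force: [0.9, 0.2, 0.9]
gripper_width: 0.001
grip_force: 0.0
```

Run:
```python
from h import *
s=observe();p=s['tool_pos'];print(s['time'],p.round(4) if hasattr(p,'round') else p,s['orientation'],s['contact_force'])
d=np.array(p[:2])-[.6328,.1527];print('u',d@[.9934,-.1148],'v',d@[.1148,.9934])
```

```text
4.95 [0.6883 0.1417 0.1447] [-3.14158064e+00  2.14515214e-04  1.45969426e+00] [0.8805552  0.24390882 0.87344783]
u 0.0564229447317817 v -0.0045805872622687056
```

>>> apply_moves(motion=[[[0.002,0,0.021],0,-1],[[0.002,0,0.021],0,-1],[[0,-0.012,0],0,-1],[[0,-0.012,0],0,-1],[[0,-0.013,-0.003],0,-1],[[0,-0.0137,0],0,-1],[[0,-0.0083,0.003],0,-1],[[0,-0.0083,0.004],0,-1]])

```text
time: 5.75
tool_pos: [0.6229, 0.1543, 0.1007]
orientation: [3.137, -0.001, 1.461]
contact_force: [0.4, -0.4, 0.1]
gripper_width: 0.001
grip_force: 0.2
```

>>> apply_moves(motion=[[[0,-0.0065,0.0065],0,-1],[[0,-0.0065,0.0065],0,-1],[[0,-0.004,0.008],0,-1],[[0,-0.0025,0.004],0,-1],[[0,0,0],0,-1]])

```text
time: 6.25
tool_pos: [0.6008, 0.1564, 0.0717]
orientation: [-3.139, 0.001, 1.462]
contact_force: [0.4, -0.4, -0.1]
gripper_width: -0.007
grip_force: 0.0
```

Run:
```python
from h import *
s=observe();print(s['time'],s['tool_pos'],s['contact_force'])
p=cam('scene','s2.png');q=cam('wrist','w4.png')
i=cv2.imread('pics/s2.png')[180:300,320:460];j=cv2.imread('pics/w4.png')
i=cv2.resize(i,(420,360),interpolation=cv2.INTER_CUBIC);j=cv2.resize(j,(380,285))
o=np.zeros((360,800,3),np.uint8);o[:,:420]=i;o[:285,420:]=j;cv2.imwrite('pics/c2.png',o)
```

```text
6.25 [0.60084953 0.15641113 0.07169742] [ 0.42213506 -0.37652305 -0.05118992]
```

View pics/c2.png

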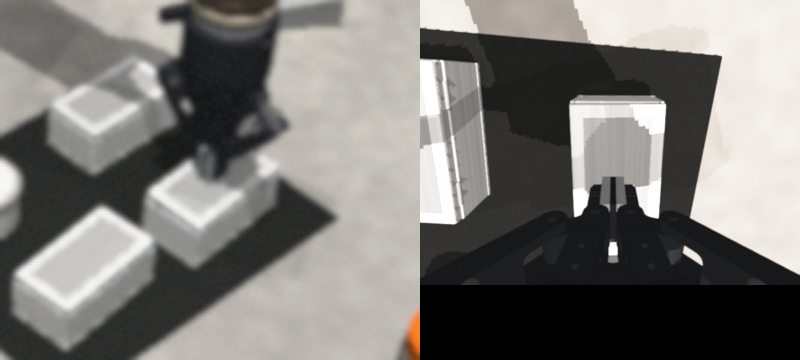

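>>> apply_moves(motion=[[[0,-0.005,0.001],0,-1],[[0,-0.005,0.0015],0,-1],[[0,0,0.0015],0,-1],[[0,0,0.001],0,-1],[[0,0,0],0,-1]])

```text
time: 6.85
tool_pos: [0.5915, 0.1578, 0.069]
orientation: [-3.14, 0.0, 1.462]
contact_force: [-3.8, -1.0, 5.6]
gripper_width: -0.0
grip_force: 2.8
```

>>> apply_moves(motion=[[[0,0,0.0005],0,-1],[[0,0,-0.01],0,-1],[[0,0,-0.02],0,-1],[[-0.02,0,-0.03],0,1],[[-0.02,0,-0.03],0,1],[[-0.02,0,-0.03],0,1],[[-0.02,0,-0.03],0,1],[[0,0,0],0,1]])

```text
time: 7.65
tool_pos: [0.5873, 0.0762, 0.2239]
orientation: [3.13, -0.001, 1.459]
contact_force: [0.6, -0.3, -0.1]
gripper_width: 0.847
grip_force: 0.0
```

Run:
```python
from h import *
cam('wrist');p=cam('wrist','w5.png');s=observe();print(s['time'],s['tool_pos'],s['orientation'],s['gripper_width'])
import pickle;pickle.dump({k:p[k] for k in('mtx','rvec','tvec')},open('w5.pkl','wb'))
```

```text
7.75 [0.58432561 0.07785626 0.21912505] [ 3.13859100e+00 -8.50232869e-04  1.46039828e+00] 0.9933668615534418
```

View pics/w5.png

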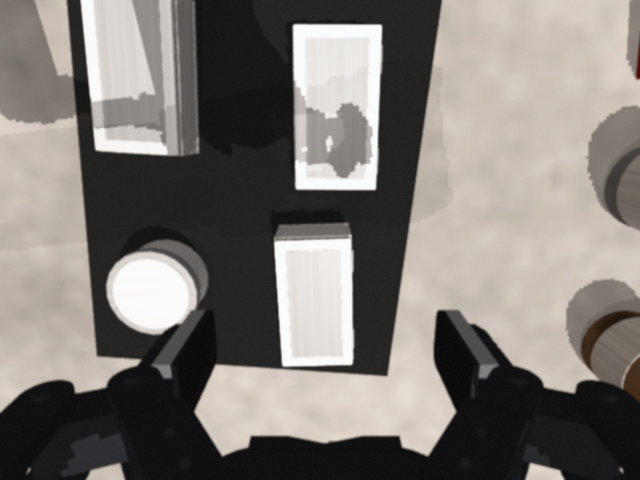

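Run:
```python
from h import *
import pickle
np.set_printoptions(precision=4,suppress=True)
W=pickle.load(open('w5.pkl','rb'))
c=np.array([atz(W,(r,q),.052)[:2] for q,r in ((293,24),(382,24),(377,190),(294,188))]);m=c.mean(0)
print(c,m);a=c[0]-c[3];b=c[1]-c[2];print(np.linalg.norm(a),np.linalg.norm(b),np.linalg.norm(c[1]-c[0]),np.linalg.norm(c[2]-c[3]),np.arctan2(-a[0],a[1]),np.arctan2(-b[0],b[1]))
plan([m[0],m[1],.12],0,4)
```

```text
[[0.5825 0.2137]
 [0.6402 0.2074]
 [0.6288 0.0994]
 [0.569  0.1076]] [0.6051 0.1571]
0.10695253176509473 0.10856554173762892 0.05804118190415426 0.060334757866046584 -0.1262228391033562 -0.10504835529507575
t 7.75 rpy [ 3.139 -0.001  1.46 ] turn/row 0.0 len 0.0321
[0.02, 0.003, 0.025]
[0.02, 0.003, 0.025]
[0.02, 0.003, 0.025]
[0.02, 0.003, 0.025]
```

>>> apply_moves(motion=[[[0.02,0.003,0.025],0,1],[[0.02,0.003,0.025],0,1],[[0.02,0.003,0.025],0.005,1],[[0.02,0.003,0.025],0,1],[[0,0,0.03],0,1],[[0,0,0.03],0,1],[[0,0,0.025],0,1],[[0,0,0.009],0,1]])

```text
time: 8.55
tool_pos: [0.5997, 0.1565, 0.0185]
orientation: [-3.132, 0.003, 1.458]
contact_force: [-0.7, 0.4, -0.0]
gripper_width: 1.003
grip_force: 0.0
```

Run:
```python
from h import *
s=observe();print(s['time'],s['tool_pos'],s['orientation'],s['gripper_width'],s['contact_force'])
```

```text
8.55 [0.59968358 0.15651107 0.01845244] [-3.13241357e+00  2.57708294e-03  1.45768283e+00] 1.002593692980304 [-0.66257815  0.35053097 -0.01454546]
```

>>> apply_moves(motion=[[[0,0.004,-0.001],0,1],[[0,0,0],0,1],[[0,0,0],0,1]])

```text
time: 8.85
tool_pos: [0.61, 0.1562, 0.0265]
orientation: [3.138, -0.001, 1.457]
contact_force: [0.6, -0.4, -0.4]
gripper_width: 1.004
grip_force: 0.0
```

>>> apply_moves(motion=[[[0,-0.003,0.002],0,1],[[0,0,0],0,0.3],[[0,0,0],0,0],[[0,0,0],0,-1],[[0,0,0],0,-1],[[0,0,0],0,-1],[[0,0,0],0,-1],[[0,0,0],0,-1]])

```text
time: 9.65
tool_pos: [0.6056, 0.1563, 0.0236]
orientation: [3.141, -0.0, 1.457]
contact_force: [-0.9, -0.8, 5.9]
gripper_width: 0.694
grip_force: 67.0
```

>>> apply_moves(motion=[[[0,0,-0.01],0,-1],[[0,0,-0.03],0,-1],[[0,0,-0.04],0,-1],[[0,0,-0.04],0,-1],[[0,0,-0.04],0,-1],[[0,0,-0.04],0,-1],[[0,0,0],0,-1]])

```text
time: 10.35
tool_pos: [0.6096, 0.157, 0.2301]
orientation: [3.128, -0.004, 1.457]
contact_force: [1.3, 0.7, -1.5]
gripper_width: 0.696
grip_force: 66.6
```

Run:
```python
from h import *
s=observe();print(s['time'],s['tool_pos'],s['orientation'],s['gripper_width'],s['contact_force'],s['grip_force'])
plan([.55,-.335,.45],.433,15)
p=cam('wrist','w6.png');print(spot_in(p,'tin')[:2],spot_in(p,'tin_lid_edge')[:1])
```

```text
10.35 [0.60956483 0.15702713 0.23005035] [ 3.12844639 -0.00399271  1.45665923] 0.6961869170120704 [ 1.32017251  0.67452851 -1.52835534] 66.5807569026947
t 10.35 rpy [ 3.128 -0.004  1.457] turn/row 0.0289 len 0.0361
[-0.033, -0.0, -0.015]
[-0.033, 0.001, -0.015]
[-0.033, 0.002, -0.015]
[-0.033, 0.003, -0.015]
[-0.033, 0.004, -0.015]
[-0.033, 0.005, -0.015]
[-0.032, 0.006, -0.015]
[-0.032, 0.007, -0.015]
[-0.032, 0.008, -0.015]
[-0.032, 0.008, -0.015]
[-0.032, 0.009, -0.015]
[-0.031, 0.01, -0.015]
[-0.031, 0.011, -0.015]
[-0.031, 0.012, -0.015]
[-0.03, 0.013, -0.015]
[{'position': [300.0, 325.2], 'score': 0.86}] [{'position': [305.6, 323.5], 'score': 0.65}]
```

View pics/w6.png

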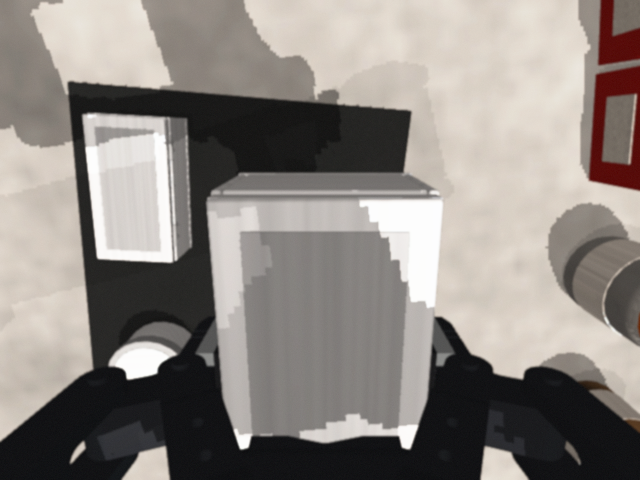

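>>> apply_moves(motion=[[[-0.02,0,-0.015],0.02,-1],[[-0.03,0.001,-0.015],0.03,-1],[[-0.035,0.002,-0.015],0.03,-1],[[-0.035,0.003,-0.015],0.03,-1],[[-0.035,0.004,-0.015],0.03,-1],[[-0.035,0.005,-0.015],0.03,-1],[[-0.035,0.006,-0.015],0.03,-1],[[-0.035,0.007,-0.015],0.03,-1]])

```text
time: 11.3
tool_pos: [0.5743, -0.1051, 0.3391]
orientation: [-3.134, 0.001, 1.225]
contact_force: [0.3, -0.3, -3.3]
gripper_width: 0.696
grip_force: 66.2
```

>>> apply_moves(motion=[[[-0.035,0.008,-0.015],0.03,-1],[[-0.035,0.009,-0.015],0.03,-1],[[-0.035,0.01,-0.015],0.03,-1],[[-0.034,0.011,-0.015],0.03,-1],[[-0.034,0.012,-0.015],0.03,-1],[[-0.03,0.012,-0.015],0.03,-1],[[-0.025,0.012,-0.015],0.023,-1],[[0,0,0],0.03,-1]])

```text
time: 12.1
tool_pos: [0.5475, -0.347, 0.4455]
orientation: [-3.14, 0.002, 0.988]
contact_force: [0.5, 0.2, -3.4]
gripper_width: 0.694
grip_force: 66.4
```

Run:
```python
from h import *
s=observe();print(s['time'],s['tool_pos'],s['orientation'],s['joint_pos'],np.arctan2(s['tool_pos'][1],s['tool_pos'][0]))
```

```text
12.1 [ 0.54746351 -0.34704589  0.44554871] [-3.13950360e+00  2.31367474e-03  9.87959833e-01] [-0.63102528  0.25336923  1.31452234 -0.00241164  1.57567625 -0.04819576] -0.5649851503052483
```

>>> apply_moves(motion=[[[0.012,0.03,0],-0.036,-1],[[0,0.05,0],0,-1],[[0,0.05,0],0,-1],[[0,0.05,0],0,-1],[[0,0.05,0],0,-1],[[0,0.05,0],0,-1],[[0,0.03,0],0,-1],[[0,0,0],0,-1]])

```text
time: 12.9
tool_pos: [0.7843, -0.4724, 0.4185]
orientation: [-3.116, -0.002, 1.029]
contact_force: [2.7, -1.7, -10.5]
gripper_width: 0.697
grip_force: 70.0
```

```bash
cat >> h.py <<'E'
def st():
    s=observe();R=Ro.from_euler('xyz',s['orientation']).as_matrix();z=R[:,2];p=np.array(s['tool_pos'])
    print('t',round(s['time'],2),'p',p.round(4),'r',np.hypot(*p[:2]).round(3),'az',np.arctan2(p[1],p[0]).round(3),'rpy',np.round(s['orientation'],3),'q',np.round(s['joint_pos'],3))
    print('tool z tilt',np.arccos(-z[2]).round(4),'az',np.arctan2(z[1],z[0]).round(3),'tool x',R[:,0].round(3),'y',R[:,1].round(3),'F',np.round(s['contact_force'],1),'w',round(s['gripper_width'],3));return s,R
E
python3 -c "
from h import *
st()"
```

```text
t 12.9 p [ 0.7843 -0.4724  0.4185] r 0.916 az -0.542 rpy [-3.116e+00 -2.000e-03  1.029e+00] q [-5.900e-01  1.084e+00  7.200e-02  1.000e-03  2.011e+00 -4.800e-02]
tool z tilt 0.0259 az 2.531 tool x [0.515 0.857 0.002] y [ 0.857 -0.515 -0.026] F [  2.7  -1.7 -10.5] w 0.697
```

>>> apply_moves(motion=[[[0,0.05,0],0,-1],[[0,0.05,0],0,-1],[[0,0.05,0],0,-1],[[0,0,0],0,-1]])

```text
time: 13.3
tool_pos: [0.8225, -0.4952, 0.3999]
orientation: [3.049, -0.0, 1.03]
contact_force: [0.0, -0.7, -5.1]
gripper_width: 0.693
grip_force: 70.2
```

```bash
python3 -c "
from h import *
st()"
```

```text
t 13.3 p [ 0.8225 -0.4952  0.3999] r 0.96 az -0.542 rpy [ 3.049 -0.     1.03 ] q [-0.589  1.114  0.056  0.005  1.879 -0.046]
tool z tilt 0.0923 az -0.539 tool x [0.515 0.857 0.   ] y [ 0.853 -0.513  0.092] F [ 0.  -0.7 -5.1] w 0.693
```

>>> apply_moves(motion=[[[0,0.05,0],0,-1],[[0,0.05,0],0,-1],[[0,0.05,0],0,-1],[[0,0.05,0],0,-1],[[0,0,0],0,-1]])

```text
time: 13.8
tool_pos: [0.8661, -0.5213, 0.3759]
orientation: [2.918, 0.0, 1.03]
contact_force: [-0.5, 0.1, -5.6]
gripper_width: 0.695
grip_force: 70.3
```

```bash
python3 -c "
from h import *
st()"
```

```text
t 13.8 p [ 0.8661 -0.5213  0.3759] r 1.011 az -0.542 rpy [2.918 0.    1.03 ] q [-0.588  1.147  0.054  0.01   1.717 -0.044]
tool z tilt 0.2234 az -0.542 tool x [ 0.515  0.857 -0.   ] y [ 0.836 -0.502  0.222] F [-0.5  0.1 -5.6] w 0.695
```

>>> apply_moves(motion=[[[0,0.05,0],0,-1],[[0,0.05,0],0,-1],[[0,0.05,0],0,-1],[[0,0.05,0],0,-1],[[0,0.05,0],0,-1],[[0,0,0],0,-1]])

```text
time: 14.4
tool_pos: [0.9103, -0.5477, 0.3827]
orientation: [2.749, 0.0, 1.03]
contact_force: [-1.1, 0.2, -3.1]
gripper_width: 0.694
grip_force: 70.3
```

```bash
python3 -c "
from h import *
st()"; sed -i 's/(357,460)/(352,453)/' fit.py; python3 fit.py
```

```text
t 14.4 p [ 0.9103 -0.5477  0.3827] r 1.062 az -0.542 rpy [2.749 0.    1.03 ] q [-0.588  1.157  0.052  0.017  1.541 -0.043]
tool z tilt 0.3922 az -0.542 tool x [ 0.515  0.857 -0.   ] y [ 0.792 -0.476  0.382] F [-1.1  0.2 -3.1] w 0.694
[ 0.5901 -0.2543 -0.5469  0.3878 -0.0022] win [ 0.5817 -0.2492  0.1068] n [-0.323   0.1966  0.9257] rms 1.75
[-0.8 -0.1  0.3 -0.   6.2  3.5  1.3 -0.2 -2.4 -0.2 -1.4 -0.6  1.7 -0.2
  0.1  0.1 -1.3 -2.8 -2.4 -1.7 -1.5  1.2  0.1 -0.  -1.2  0.8  0.2 -0.3
 -1.3 -1.5  0.8 -1.5 -2.2]
[ 0.5904 -0.2542 -0.5472  0.4088 -0.0006] win [ 0.5816 -0.2488  0.1082] n [-0.3395  0.2068  0.9176] rms 2.05
[-1.1 -0.   0.1  0.   6.5  3.5  1.2 -0.2 -2.6 -0.1 -1.6 -0.6  1.8 -0.2
 -0.   0.1 -0.6]
```

```bash
cat > ov.py <<'E'
from fit import *
Rh,c=pose(s.x)
imgs=[];i0=cv2.imread('pics/scene0.png')[298:372,248:312]
k=8
for t in (.3,.4,.5):
    im=cv2.resize(i0,None,fx=k,fy=k,interpolation=cv2.INTER_CUBIC)
    # refit xy,yaw for this tilt on wrist points + keep scene shift free
    R,_=pose([0,0,s.x[2],t,0]);cc=np.array([s.x[0],s.x[1],.085])
    P=lambda m:proj(S,[cc+R.apply([*q,.026]) for q in m])
    d=proj(S,[cc+R.apply([0,0,.026])])[0]
    for m,col in ((hc,(0,255,0)),(wc,(0,255,255))):
        q=((P(m)-[298,248]+.5)*k)[:,::-1];cv2.polylines(im,[q.astype(np.int32)],True,col,1)
    imgs.append(im[:, :])
h=np.hstack(imgs);h=cv2.resize(h,(800,int(h.shape[0]*800/h.shape[1])));b=cv2.resize(i0[5:55],(800,600),interpolation=cv2.INTER_CUBIC) 
b=cv2.resize(b,(384,288));out=np.zeros((h.shape[0],800,3),np.uint8);out[:]=h;print(out.shape);cv2.imwrite('pics/ov.png',out)
E
python3 ov.py|tail -1
```

```text
(308, 800, 3)
```

View pics/ov.png

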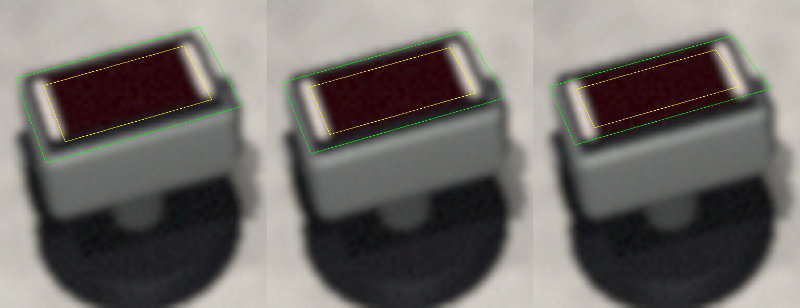

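```bash
python3 -c "
from h import *
plan([.484,-.19,.385],0,15)"
```

```text
t 14.6 rpy [2.75 0.   1.03] turn/row 0.0 len 0.0371
[0.006, -0.034, -0.014]
[0.006, -0.034, -0.014]
[0.006, -0.034, -0.014]
[0.006, -0.034, -0.014]
[0.006, -0.034, -0.014]
[0.006, -0.034, -0.014]
[0.006, -0.034, -0.014]
[0.006, -0.034, -0.014]
[0.006, -0.034, -0.014]
[0.006, -0.034, -0.014]
[0.006, -0.034, -0.014]
[0.006, -0.034, -0.014]
[0.006, -0.034, -0.014]
[0.006, -0.034, -0.014]
[0.006, -0.034, -0.014]
```

>>> apply_moves(motion=[[[0.002,-0.012,-0.005],0,-1],[[0.003,-0.02,-0.008],0,-1],[[0.006,-0.034,-0.014],0,-1],[[0.006,-0.034,-0.014],0,-1],[[0.006,-0.034,-0.014],0,-1],[[0,0,0],0,-1]])

```text
time: 15.2
tool_pos: [0.7929, -0.4484, 0.3772]
orientation: [2.762, -0.001, 1.031]
contact_force: [-0.2, -0.3, -4.8]
gripper_width: 0.691
grip_force: 70.4
```

```bash
python3 -c "
from h import *
st();plan([.484,-.19,.385],0,12)"|head -4
```

```text
t 15.2 p [ 0.7929 -0.4484  0.3772] r 0.911 az -0.515 rpy [ 2.762e+00 -1.000e-03  1.031e+00] q [-0.566  0.604  1.002  0.011  1.156 -0.028]
tool z tilt 0.3797 az -0.538 tool x [0.514 0.858 0.001] y [ 0.797 -0.478  0.371] F [-0.2 -0.3 -4.8] w 0.691
t 15.2 rpy [ 2.762e+00 -1.000e-03  1.031e+00] turn/row 0.0 len 0.0336
[0.005, -0.031, -0.013]
```

Tilt is kept. Continue.

>>> apply_moves(motion=[[[0.006,-0.034,-0.014],0,-1],[[0.006,-0.034,-0.014],0,-1],[[0.006,-0.034,-0.014],0,-1],[[0.006,-0.034,-0.014],0,-1],[[0.006,-0.034,-0.014],0,-1],[[0.006,-0.034,-0.014],0,-1],[[0.006,-0.034,-0.014],0,-1],[[0.006,-0.034,-0.014],0,-1]])

```text
time: 16.0
tool_pos: [0.5703, -0.2603, 0.3818]
orientation: [2.747, 0.0, 1.029]
contact_force: [-0.4, 1.1, -2.4]
gripper_width: 0.693
grip_force: 70.4
```

>>> apply_moves(motion=[[[0.006,-0.034,-0.014],0,-1],[[0.005,-0.03,-0.012],0,-1],[[0.003,-0.015,-0.005],0,-1],[[0,0,0],0,-1],[[0,0,0],0,-1]])

```text
time: 16.5
tool_pos: [0.5063, -0.2056, 0.3806]
orientation: [2.745, 0.0, 1.03]
contact_force: [0.2, 0.1, -2.9]
gripper_width: 0.695
grip_force: 70.6
```

```bash
python3 -c "
from h import *
st();plan([.543,-.225,.218],0,6)"|head -4
```

```text
t 16.5 p [ 0.5063 -0.2056  0.3806] r 0.547 az -0.386 rpy [2.745 0.    1.03 ] q [-0.445 -0.169  1.923 -0.044  0.993  0.113]
tool z tilt 0.3964 az -0.541 tool x [ 0.515  0.857 -0.   ] y [ 0.791 -0.475  0.386] F [ 0.2  0.1 -2.9] w 0.695
t 16.5 rpy [2.745 0.    1.03 ] turn/row 0.0 len 0.028
[0.0, -0.004, 0.028]
```

>>> apply_moves(motion=[[[-0.03,0,0.01],0,-1],[[-0.04,0,0.02],0,-1],[[-0.04,0,0.02],0,-1],[[-0.03,0,0.01],0,-1],[[0,0,0],0,-1],[[0,0,0],0,-1],[[0,0,0],0,-1]])

```text
time: 17.2
tool_pos: [0.4541, -0.3375, 0.3242]
orientation: [2.747, 0.0, 1.03]
contact_force: [0.1, 0.8, -2.9]
gripper_width: 0.692
grip_force: 70.3
```

Run:
```python
from h import *
import pickle
p=cam('wrist','w7.png');st()
pickle.dump({k:p[k] for k in('mtx','rvec','tvec')},open('w7.pkl','wb'))
sp=spot_in(p,'scanner_window')[:1];print(sp,proj(p,[.5817,-.249,.1075]))
r,c=proj(p,[.5817,-.249,.1075])[0].astype(int);r0=max(0,min(r-100,280));c0=max(0,min(c-100,440));print(r0,c0)
cv2.imwrite('pics/w7c.png',cv2.resize(cv2.imread('pics/w7.png')[r0:r0+200,c0:c0+200],(600,600),interpolation=cv2.INTER_CUBIC))
```

```text
t 17.25 p [ 0.4542 -0.3371  0.3243] r 0.566 az -0.638 rpy [2.747 0.    1.03 ] q [-0.76  -0.088  1.964  0.108  0.883 -0.272]
tool z tilt 0.3946 az -0.541 tool x [ 0.514  0.858 -0.   ] y [ 0.792 -0.475  0.384] F [-0.1  0.8 -3.2] w 0.694
[{'position': [306.4, 321.7], 'score': 0.74}] [[ 32.13347719 292.38682222]]
0 192
```

View pics/w7c.png

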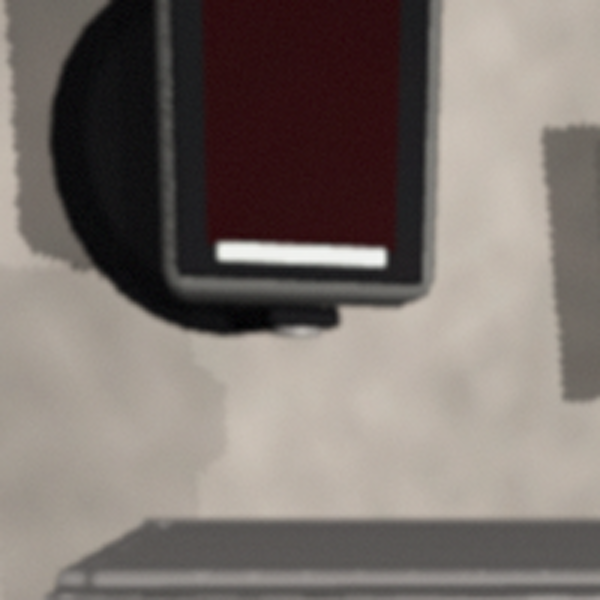

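```bash
cat > fit2.py <<'E'
from fit import *
W7=pickle.load(open('w7.pkl','rb'))
O=[];hcs=hc
f=lambda cam,off,k,pts,mod,w:O.extend((cam,(off[0]+y/k,off[1]+x/k),m,w) for (x,y),m in zip(pts,mod))
f(W,(90,320),3,[(196,221),(346,222),(330,430),(188,422)],wc,1)
f(W,(90,320),3,[(163,180),(385,180),(156,447)],[hc[0],hc[1],hc[3]],1)
f(T,(120,200),3,[(580,250),(621,183),(707,238),(665,303)],hc,1)
f(S,(170,200),2.66,[(250,365),(280,403),(160,445),(142,390)],hc,.5)
f(W7,(0,192),3,[(393,248),(207,242)],[wc[2],wc[3]],1.5)
def res2(v):
    Rh,c=pose(v);r=[]
    for cm,rc,m,w in O: r+=list(w*(proj(cm,c+Rh.apply([m[0],m[1],.026]))[0]-rc))
    for x,col in ((-.025,192+203/3),(.025,192+402/3)):
        a,b=proj(W7,[c+Rh.apply([x,-.037,.026]),c+Rh.apply([x,.02,.026])])
        r.append(1.5*(a[1]+(b[1]-a[1])*(0-a[0])/(b[0]-a[0])-col))
    return np.array(r+[v[4]*1000])
s=least_squares(res2,[.59,-.254,-.55,.39,0],x_scale=[.01,.01,.1,.1,.01],loss='soft_l1')
Rh,c=pose(s.x);n=Rh.apply([0,0,1]);w=c+.026*n
print('FIT2',s.x.round(4),'win',w.round(4),'n',n.round(4),'y',Rh.apply([0,1,0]).round(4));print(s.fun.round(1))
for t in (.3,.35,.4,.45):
    q=least_squares(lambda u:res2([*u[:3],t,u[3]]),[.59,-.254,-.55,0],x_scale=[.01,.01,.1,.01],loss='soft_l1');print(t,q.cost.round(2),q.x.round(4))
np.save('win.npy',[w,n])
E
python3 fit2.py | sed -n '/FIT2/,$p'
```

```text
FIT2 [ 5.901e-01 -2.537e-01 -5.591e-01  3.893e-01 -4.000e-04] win [ 0.5817 -0.2484  0.1087] n [-0.3217  0.2013  0.9252] y [0.5304 0.8477 0.    ]
[-3.2  0.2 -1.7 -0.   1.7 -0.6 -0.4 -0.4 -1.8  0.3  0.2  0.7  0.8 -0.9
 -1.7 -3.  -2.7 -1.7 -1.4  1.1  0.1 -0.4 -1.2  0.8 -0.1 -0.1 -1.5 -1.1
  0.1 -0.9  0.3  1.5  1.6  0.6 -0.5 -1.1 -0.4]
0.3 20.22 [ 0.5884 -0.2525 -0.5601 -0.0008]
0.35 19.28 [ 0.5893 -0.2531 -0.5594 -0.0006]
0.4 19.02 [ 5.902e-01 -2.538e-01 -5.591e-01 -3.000e-04]
0.45 19.92 [ 0.5911 -0.2545 -0.5596 -0.    ]
```

```bash
python3 -c "
from h import *
s=observe();R=Ro.from_euler('xyz',s['orientation']);print(R.inv().apply(np.array([.5432,-.2243,.2194])-s['tool_pos']),s['time'])"
```

```text
[ 0.14214859 -0.02288052  0.10396095] 17.4
```

>>> apply_moves(motion=[[[0.03,-0.004,0],0.01,-1],[[0.04,-0.007,0.005],0,-1],[[0.04,-0.007,0.015],0,-1],[[0.025,-0.005,0.02],0,-1],[[0.007,0,0.025],0,-1],[[0,0,0.02],0,-1],[[0,0,0.012],0,-1],[[0,0,0],0,-1]])

```text
time: 18.2
tool_pos: [0.5404, -0.2232, 0.2236]
orientation: [2.752, -0.003, 1.021]
contact_force: [0.5, 0.8, -2.9]
gripper_width: 0.696
grip_force: 70.3
```

>>> apply_moves(motion=[[[0,0,0],0,-1],[[0,0,0],0,-1],[[0,0,0],0,-1],[[0,0,0],0,-1]])

```text
time: 18.6
tool_pos: [0.5413, -0.2244, 0.2266]
orientation: [2.747, -0.004, 1.02]
contact_force: [-0.2, 0.5, -2.7]
gripper_width: 0.694
grip_force: 70.3
```

```bash
python3 -c "
from h import *
s,R=st();print(R.T@(np.array([.5432,-.2243,.2194])-s['tool_pos']),s['joint_vel'])
w,n=np.load('win.npy');print('angle to normal',np.arccos(-R[:,2]@n))
p=cam('wrist','w8.png');print(spot_in(p,'tin')[:2],spot_in(p,'tin_lid_edge')[:2])"
```

```text
t 18.6 p [ 0.5413 -0.2244  0.2266] r 0.586 az -0.393 rpy [ 2.747 -0.004  1.02 ] q [-0.449  0.062  2.024 -0.058  0.662  0.141]
tool z tilt 0.395 az -0.542 tool x [0.523 0.852 0.004] y [ 0.786 -0.484  0.385] F [-0.2  0.5 -2.7] w 0.694
[ 0.00108343 -0.00131115  0.00726677] [ 0.00198406  0.00455187  0.00356205 -0.00074209  0.000164   -0.00051293]
angle to normal 0.008773352633757782
[{'position': [296.7, 322.3], 'score': 0.73}] [{'position': [305.4, 321.1], 'score': 0.96}]
```

>>> apply_moves(motion=[[[0.001,-0.001,0.004],0,-1],[[0,0,0.003],0,-1],[[0,0,0],0,-1],[[0,0,0],0,-1],[[0,0,0],0,-1],[[0,0,0],0,-1],[[0,0,0],0,-1],[[0,0,0],0,-1]])

```text
time: 19.55
tool_pos: [0.5431, -0.2241, 0.2188]
orientation: [2.748, -0.004, 1.02]
contact_force: [0.1, 0.3, -3.5]
gripper_width: 0.694
grip_force: 70.3
```

Run:
```python
from h import *
s,R=st();w,n=np.load('win.npy');u=np.array(s['tool_pos'])+R[:,2]*.0196-w
print('along n',u@n,'lateral',np.linalg.norm(u-n*(u@n)),s['grip_force'])
cam('wrist','w9.png');a=cv2.imread('pics/w6.png',0).astype(int);b=cv2.imread('pics/w9.png',0).astype(int)
for c in (260,330,390):
    for i in (a,b): print(c,[r for r in range(160,460) if abs(i[r+1,c]-i[r-1,c])>35])
for r in (260,400):
    for i in (a,b): print(r,[c for c in range(180,470) if abs(i[r,c+1]-i[r,c-1])>50])
```

```text
t 19.55 p [ 0.5431 -0.2241  0.2188] r 0.588 az -0.391 rpy [ 2.748 -0.004  1.02 ] q [-0.447  0.077  2.026 -0.06   0.647  0.145]
tool z tilt 0.3935 az -0.542 tool x [0.523 0.852 0.004] y [ 0.786 -0.484  0.383] F [ 0.1  0.3 -3.5] w 0.694
along n 0.09956749597659335 lateral 0.00043263850603715874 70.25354504585266
260 [171, 172, 173, 190, 194, 195, 231, 435, 436, 437]
260 [172, 173, 195, 200, 201, 202, 203, 231, 232, 233, 298, 425, 434, 435, 436, 437]
330 [171, 172, 173, 190, 194, 195, 231, 421, 422, 440, 441, 442, 443]
330 [194, 195, 199, 200, 201, 202, 231, 232, 375, 432, 440, 441, 442, 443]
390 [172, 173, 190, 194, 197, 198, 199, 200, 428, 429, 434, 435, 436, 437]
390 [172, 173, 174, 190, 194, 195, 198, 199, 200, 201, 231, 311, 312, 424, 434, 435, 436, 437]
260 [209, 210, 211, 399]
260 [438, 439, 440, 467, 468, 469]
400 [222, 223, 224, 425, 426, 427, 428]
400 [222, 223, 224, 426, 427, 428]
```

Lid edges lie in the same pixels as just after the lift, so the lid is still shut and the tin hasn't slipped. I'm handing in.

```bash
python3 -c "
from cell import *
print(finish_job())"
```

```text
the job is handed in; nothing more can be done
None
```

The open tin's lid is closed, and I handed the job in at 19.6 s with the arm holding the tin still over the scanner. By my measurements its underside is about 100 mm from the window, centred to within 1 mm, and within about 0.01 rad of parallel to the glass. The position of the window itself is only known to about 2 mm.

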